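Count amplifier spacers through the tray's gate

TASK

Count the three aluminium spacers out of the blue counting tray: with the fingertips, sweep them one at a time along the deck and through the narrow gate, so that each drops through the slot into the orange bin. Slide them, never lift anything off the deck; keep the black rubber foot in the tray, and leave the speaker, the wooden ring and the screwdriver where they lie.

Things in the scene. Friction and masses are not known exactly. Their poses are not given: they have to be found in the camera images.
- tray: blue sheet-steel counting tray, fixed. Origin on the bench under its middle; +y is the sweeping direction, to the gate; z up. Deck top 75 mm above the bench, 4 mm thick, clear inside x -112 to +112 mm, y -147 mm to the gate at y = +70. Rims and fences stand 20 mm above the deck; two straight fences run from x = -112 and +112, y = +10 inwards to x = -22 and +22, y = +70: a funnel ending in the gate
- gate (a point): middle of the gate, at deck height: a 44 mm wide gap (along the tray's x) between the inner ends of the two 3 mm thick fences. The deck ends here, and the slot begins
- bin (a point): middle of the floor of the open orange bin fixed under the slot and jutting out beyond it, 3 mm above the bench and 118 mm along +y from the tray's origin; 100 mm wide (tray x), 120 mm long (tray y), walls 3 mm thick, 60 mm high; a pull tab juts 13 mm from its far end
- slot (a point): middle of the drop slot, at deck height, 27 mm beyond the gate: an opening 50 mm wide (tray x) and 55 mm long (tray y, from +70 to +125 mm) with a 20 mm rim on its other three sides. A spacer pushed through the gate tips over the deck's edge and falls through into the bin
- spacer1_center (a point): bare aluminium amplifier spacer, a flat disc 30 mm across and 10 mm thick with a 10 mm hole in the middle (18 g), lying flat and loose on the tray's deck; this point is its centre, half-way up (5 mm above the deck when flat)
- spacer2_center (a point): second bare aluminium amplifier spacer, a flat disc 30 mm across and 10 mm thick with a 10 mm hole in the middle (18 g), lying flat and loose on the tray's deck; this point is its centre, half-way up (5 mm above the deck when flat)
- spacer3_center (a point): third bare aluminium amplifier spacer, a flat disc 30 mm across and 10 mm thick with a 10 mm hole in the middle (18 g), lying flat and loose on the tray's deck; this point is its centre, half-way up (5 mm above the deck when flat)
- foot_center (a point): black rubber foot standing loose on the deck among the spacers, a blunt cone 30 mm across at its base, 18 mm at the top and 16 mm high (15 g); this point is its centre, half-way up. It must stay on the deck
- mdf_ring: loose ring of light wood fibre board lying on the bench, 166 mm outside, 132 mm inside, 18 mm thick; origin at the centre of its underside; leave alone
- speaker: loose black car speaker lying on its magnet, cone up, 164 mm across and 65 mm high; origin at the centre of its underside; leave alone
- screwdriver: loose screwdriver with a red handle, 200 mm long, 26 mm thick, lying on the bench beyond the tray; origin under its middle, x along it towards the tip; leave alone

How it is judged:
On the way, in this order (a step that is already met when the one before it is completed fails the run):
1. one spacer is in the bin (((height (world z) of spacer1_center below 0.06 m and y of spacer1_center in the frame of tray between 0.058 and 0.178 m and x of spacer1_center in the frame of tray between -0.05 and 0.05 m) or (height (world z) of spacer2_center below 0.06 m and y of spacer2_center in the frame of tray between 0.058 and 0.178 m and x of spacer2_center in the frame of tray between -0.05 and 0.05 m) or (height (world z) of spacer3_center below 0.06 m and y of spacer3_center in the frame of tray between 0.058 and 0.178 m and x of spacer3_center in the frame of tray between -0.05 and 0.05 m))), for 0.2 s.
2. a second spacer is in the bin, not together with the first ((((height (world z) of spacer1_center below 0.06 m and y of spacer1_center in the frame of tray between 0.058 and 0.178 m and x of spacer1_center in the frame of tray between -0.05 and 0.05 m) and (height (world z) of spacer2_center below 0.06 m and y of spacer2_center in the frame of tray between 0.058 and 0.178 m and x of spacer2_center in the frame of tray between -0.05 and 0.05 m)) or ((height (world z) of spacer1_center below 0.06 m and y of spacer1_center in the frame of tray between 0.058 and 0.178 m and x of spacer1_center in the frame of tray between -0.05 and 0.05 m) and (height (world z) of spacer3_center below 0.06 m and y of spacer3_center in the frame of tray between 0.058 and 0.178 m and x of spacer3_center in the frame of tray between -0.05 and 0.05 m)) or ((height (world z) of spacer2_center below 0.06 m and y of spacer2_center in the frame of tray between 0.058 and 0.178 m and x of spacer2_center in the frame of tray between -0.05 and 0.05 m) and (height (world z) of spacer3_center below 0.06 m and y of spacer3_center in the frame of tray between 0.058 and 0.178 m and x of spacer3_center in the frame of tray between -0.05 and 0.05 m)))), for 0.2 s.
3. the third spacer is in the bin, not together with the second (height (world z) of each of spacer1_center, spacer2_center, spacer3_center below 0.06 m and y of spacer1_center in the frame of tray between 0.058 and 0.178 m and x of spacer1_center in the frame of tray between -0.05 and 0.05 m and y of spacer2_center in the frame of tray between 0.058 and 0.178 m and x of spacer2_center in the frame of tray between -0.05 and 0.05 m and y of spacer3_center in the frame of tray between 0.058 and 0.178 m and x of spacer3_center in the frame of tray between -0.05 and 0.05 m), for 0.2 s.
At the end, for the whole second after the job is handed in: All three spacers are in the orange bin (centres under 60 mm above the bench, inside its outline), having dropped in one after another, at least 0.2 s apart; the rubber foot is still on the deck, short of the gate; ring, speaker and screwdriver within 20 mm of where they began (all of step 3 and height (world z) of foot_center between 0.075 and 0.1 m and y of foot_center in the frame of tray between -0.15 and 0.065 m and x of foot_center in the frame of tray between -0.115 and 0.115 m and distance of each of mdf_ring, speaker, screwdriver from where it was at the start of the episode below 0.02 m); the robot touches nothing.
It fails at once if a spacer is lifted off the deck (its centre more than 97 mm above the bench: even on edge it stands lower) (height (world z) of any of spacer1_center, spacer2_center, spacer3_center above 0.097 m).
It fails at once if the rubber foot is lifted off the deck (its centre more than 100 mm above the bench) (height (world z) of foot_center above 0.1 m).
It fails at once if the rubber foot goes through the gate or off the tray (y of foot_center in the frame of tray above 0.066 m or height (world z) of foot_center below 0.07 m).
It fails at once if the ring, the speaker or the screwdriver is moved by more than 20 mm (distance of any of mdf_ring, speaker, screwdriver from where it was at the start of the episode above 0.02 m).
It also fails if it takes over 64 s, if anything falls off the work surface, if the arm or the gripper's body presses on something with over 40 N, if the wrist force passes 120 N, or if a joint passes its speed limit or range.

ROBOT

A 6-joint arm with a two-finger parallel gripper is mounted at the origin on the work surface. World frame = base frame: x ahead of the robot, y to its left, z up, the work surface at z = 0. Lengths are in m, angles in rad, forces in N, time in s.
With the tool pointing down it reaches from about 0.275 to 0.775 m from the base axis. Payload 14.6 kg.
Tool frame: the origin (TCP) lies between the finger pads; the fingertips stand 8 mm ahead of it and the grasp point (between the pads) lies 11 mm behind it; y points along the fingers, x is the direction in which the jaws open and shut, and the axes are right-handed (so a half turn about y gives the same grasp; the last joint's range is limited). The gripper opens to 85 mm and grips with 20 to 120 N. Pads are 22 mm wide; open, the fingers measure 114 mm over their backs; the gripper's body (76 mm by 85 mm) begins 54 mm behind the grasp point. The pads swing forward as they close: fully open they stand 13 mm farther back than shut.
Start: joints at [-1.337, 0.263, -0.048, 1.259, 0, 1.415], TCP at [0.199, -0.486, 0.239] pointing down, gripper open.
Joint ranges: [-2.65, 2.65], [-0.89, 1.7], [-1.18, 1.37], [-2.13, 2.11], [-1.35, 1.29], [-3.14, 3.14]. Speed limits (rad/s): [1.89, 1.89, 2.57, 2.79, 3.14, 3.14].

INTERFACE

Orientations are given as a rotation vector (axis times angle).
In Python, from cell import manip gives the robot as it stands. The module is installed in compiled form; this text tells all that it offers.
- The arm moves only by the tool move_arm, never from a script. Its arguments are lists of equal length, an entry for each row: "translation": the shift along the tool's x, y, z in m, a list of three; "rotation": the turn, a rotation vector about the tool's x, y, z in rad, a list of three; "claw": the closure, from -1 (fully open) to 1 (shut), so that 0 is half open. A call has 1 to 12 rows; each row shifts and turns the commanded pose from where the row before left it, along the tool's axes as they then stand; what a row does not reach is not made up. A row lasts 1/10 s, in which the tool goes at most 50 mm and 8.59 degrees, less where a joint would pass 70% of its speed; a pose out of reach is approached as far as the arm can. A call with a gripper value outside its range is refused whole. The fingers move at their own pace and stop on an object; "newtons" is the grip in N (left out, the last holds). Time passes only in rows, so rows that do not move let the fingers close. It gives the time, the measured TCP pose, the force and the opening at its end, in the units of the state.
- manip.sense(): the state, without advancing time (a new reading comes with each control period).
- manip.capture(name): name is "scene" or "top" or "wrist"; returns a dict with "img" (480x640x3 uint8, red, green, blue), "camera_matrix" (3x3 intrinsics, pixels), "k1" (the pictures are not rectified: a ray, as slopes to the right and down, at radius r is drawn at 1 + k1 r^2 times it, then the intrinsics apply), "R" (3x3) and "t" (3): a world point X has camera coordinates R X + t. Camera axes: x right, y down, z forward; pixel columns grow to the right and rows downward; lengths in m; the calibration is good to about 2 mm. A picture is of the moment at which its call begins. There is no depth.
- manip.finish_job(): hands the job in, once; it reports no verdict.
The state is a dict: "time_s": time; "q": joint angles; "joint_velocities": joint speeds; "tau": joint torques, N m; "tool_pos": TCP position; "tool_rot": TCP orientation; "contact_force": force on the tool from outside, world axes, zero at the start; "ft_torque": the same for the moment, N m; "grip_width": finger opening in m.
Only numpy, scipy, OpenCV 4.12 (cv2) and the standard library are available. Lean on these libraries where they do the work, as an engineer would, in place of code of your own. Each camera call takes 0.05 s, during which the arm holds its last target.

## Working session

There is one attempt and no reset: what is moved stays moved. The work goes in short steps, Python scripts to look and compute and a tool call to move; the robot and the scene stay as the last step left them, time stands still between calls to the robot, and variables do not carry over. Pictures are saved under pics/ and viewed, and the job is handed in when it is done.

Besides the shell and the picture viewer there is one more tool, called after "Call:" as name(argument=value, ...), one argument or row to a line, values as JSON. move_arm: Moves the arm, as the interface text tells. Its arguments: {"type":"object","properties":{"translation":{"type":"array"},"rotation":{"type":"array"},"claw":{"type":"array"},"newtons":{"type":"number"}},"required":["translation","rotation","claw"]}

```bash
mkdir -p pics
python3 - <<'E'
from cell import manip
import cv2
print(manip.sense())
for n in ("scene","top","wrist"):
    c=manip.capture(n); cv2.imwrite(f"pics/{n}0.png",c["img"][:,:,::-1]); print(n,c["camera_matrix"].tolist(),c["k1"],c["R"].tolist(),c["t"].tolist())
E
```

```text
{'time_s': 0.0, 'q': array([-1.33730185e+00,  2.63558921e-01, -4.89398572e-02,  1.25943106e+00,
        1.20069325e-05,  1.41552226e+00]), 'joint_velocities': array([ 0.00199614,  0.00020229,  0.00019268, -0.00091842,  0.00088778,
       -0.00156257]), 'tau': array([ 1.97040514e-03, -6.37613225e+01,  3.84566367e+01,  1.39317036e-02,
       -5.24140910e-05, -2.20737195e-05]), 'tool_pos': array([ 0.19894669, -0.48554497,  0.23880538]), 'tool_rot': array([-1.36760833,  0.91880874, -0.91745085]), 'contact_force': array([ 0.84865445, -0.2065357 ,  0.08370674]), 'ft_torque': array([ 0.02214566,  0.05590354, -0.01024487]), 'grip_width': 0.08536342783313768}
scene [[564.7801668573545, 0.0, 309.36018496819946], [0.0, 564.7801668573545, 244.375213287598], [0.0, 0.0, 1.0]] -0.12533643084238905 [[0.5982524151846444, 0.801240021252727, 0.01041518452403003], [0.6849687921234653, -0.5046061685275807, -0.5255381703557179], [-0.41582664842775613, 0.32153855605019527, -0.8507062685971549]] [-0.3945232814981926, -0.4042534588073176, 1.5659807540217303]
top [[443.3949535596343, 0.0, 326.01329965682487], [0.0, 443.3949535596343, 242.45951254336853], [0.0, 0.0, 1.0]] -0.013241022242453196 [[-0.009723358715169632, -0.9999394399277367, -0.005154878495273671], [-0.9894687628146566, 0.010365822636673959, -0.14437491864966984], [0.14441960985035895, 0.0036967821236741556, -0.9895096311267519]] [0.009270725323668282, 0.6436026914238467, 1.0507161430067264]
wrist [[365.8230443638663, 0.0, 313.5088378791669], [0.0, 365.8230443638663, 233.75594907930773], [0.0, 0.0, 1.0]] -0.07404962197601597 [[0.3791852791085972, -0.9253198772656638, -0.001284073359994222], [-0.883274396545666, -0.3623683966778552, 0.2975155214371379], [-0.27576233338552003, -0.11167931691311161, -0.9547161178379653]] [-0.5232054912965813, -0.03953423799833372, 0.37826199277278266]
```

View pics/scene0.png

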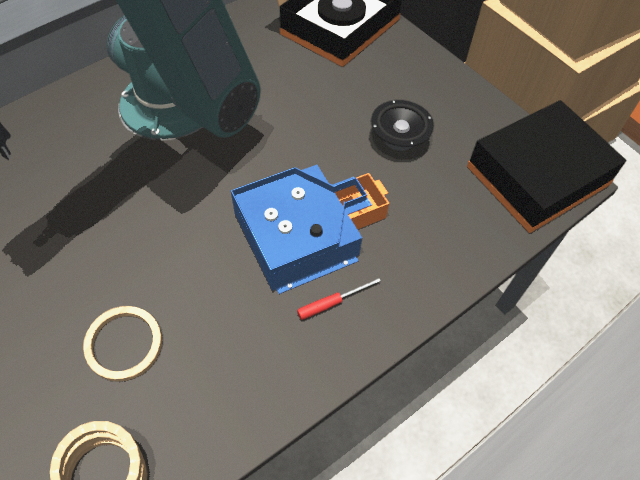

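View pics/top0.png

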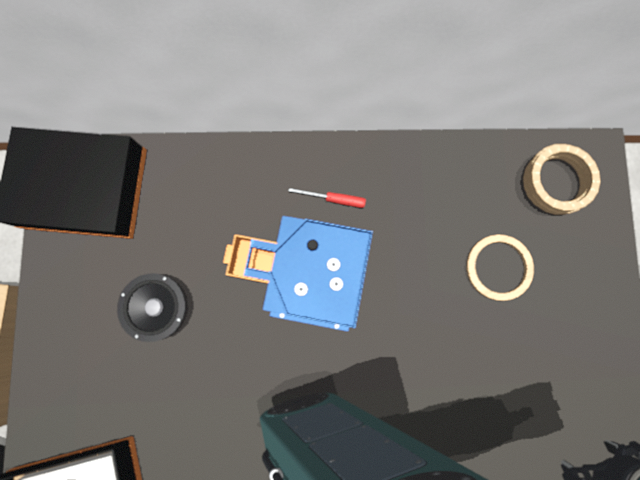

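View pics/wrist0.png

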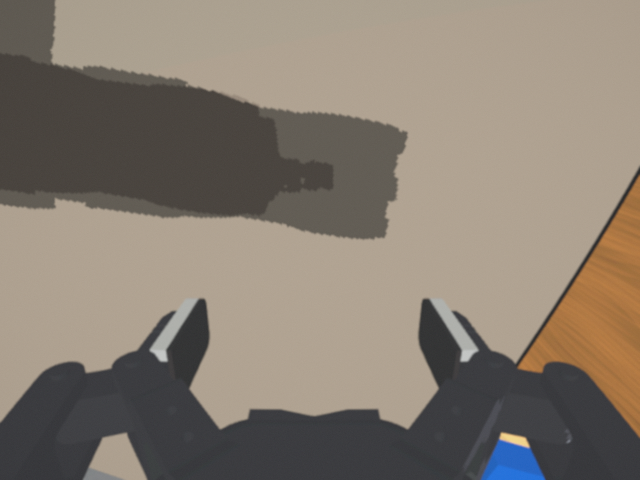

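```bash
python3 -c "
import cv2,numpy as np
print(cv2.Rodrigues(np.array([-1.36760833,  0.91880874, -0.91745085]))[0])"
```

```text
[[ 3.79048997e-01 -2.50590070e-04  9.25376569e-01]
 [-9.25375928e-01  1.10552974e-03  3.79049033e-01]
 [-1.11801725e-03 -9.99999358e-01  1.87159921e-04]]
```

```bash
cat > h.py <<'E'
import cv2,numpy as np
from cell import manip
def ray(c,uv):
    K=c["camera_matrix"];k=c["k1"]
    p=cv2.undistortPoints(np.array(uv,float).reshape(-1,1,2),K,np.array([k,0,0,0,0.])).reshape(-1,2)
    d=np.c_[p,np.ones(len(p))]@c["R"]; o=-c["R"].T@c["t"]
    return o,d
def plane(c,uv,z):
    o,d=ray(c,uv); s=(z-o[2])/d[:,2]; return o+d*s[:,None]
def proj(c,X):
    return cv2.projectPoints(np.array(X,float).reshape(-1,1,3),cv2.Rodrigues(c["R"])[0],c["t"],c["camera_matrix"],np.array([c["k1"],0,0,0,0.]))[0].reshape(-1,2)
def crop(c,x0,y0,x1,y1,f,name):
    cv2.imwrite(name,cv2.resize(c["img"][y0:y1,x0:x1,::-1],None,fx=f,fy=f,interpolation=cv2.INTER_CUBIC))
def blobs(c,box,fn,amin):
    x0,y0,x1,y1=box; im=c["img"][y0:y1,x0:x1].astype(int); m=fn(im).astype(np.uint8)
    cs,_=cv2.findContours(m,cv2.RETR_EXTERNAL,cv2.CHAIN_APPROX_NONE); out=[]
    for k in cs:
        h=cv2.convexHull(k); M=cv2.moments(h)
        if M["m00"]>=amin: out.append((M["m10"]/M["m00"]+x0,M["m01"]/M["m00"]+y0,M["m00"]))
    return out
white=lambda im:(im.min(2)>140)
black=lambda im:(im.max(2)<60)
E
python3 - <<'E'
from h import *
T=manip.capture("top");S=manip.capture("scene")
crop(T,215,205,385,340,4.5,"pics/topc.png"); crop(S,220,150,400,300,4.2,"pics/scc.png")
for c,b in((T,(250,210,380,335)),(S,(225,160,365,300))):
    for f,z in((white,.085),(black,.091)):
        for x,y,a in blobs(c,b,f,25): print(round(x,1),round(y,1),a,plane(c,[[x,y]],z).round(4))
E
```

```text
300.6 288.8 164.5 [[0.5286 0.0636 0.085 ]]
335.8 283.5 154.5 [[ 0.5402 -0.0196  0.085 ]]
260.1 279.2 63.0 [[0.5521 0.1591 0.085 ]]
333.0 264.0 157.5 [[ 0.5863 -0.0135  0.085 ]]
264.6 261.3 344.5 [[0.5943 0.1489 0.085 ]]
251.7 258.9 29.0 [[0.6003 0.1797 0.085 ]]
260.4 243.1 183.0 [[0.6381 0.1594 0.085 ]]
352.2 291.0 69.5 [[0.7992 0.0049 0.085 ]]
284.7 225.6 119.5 [[ 0.5849 -0.0134  0.085 ]]
270.5 213.2 114.5 [[ 0.539  -0.0196  0.085 ]]
297.6 192.1 104.5 [[0.5273 0.0639 0.085 ]]
315.7 232.3 48.5 [[0.6426 0.0287 0.091 ]]
229.9 164.7 103.5 [[ 0.3705 -0.0198  0.091 ]]
```

View pics/topc.png

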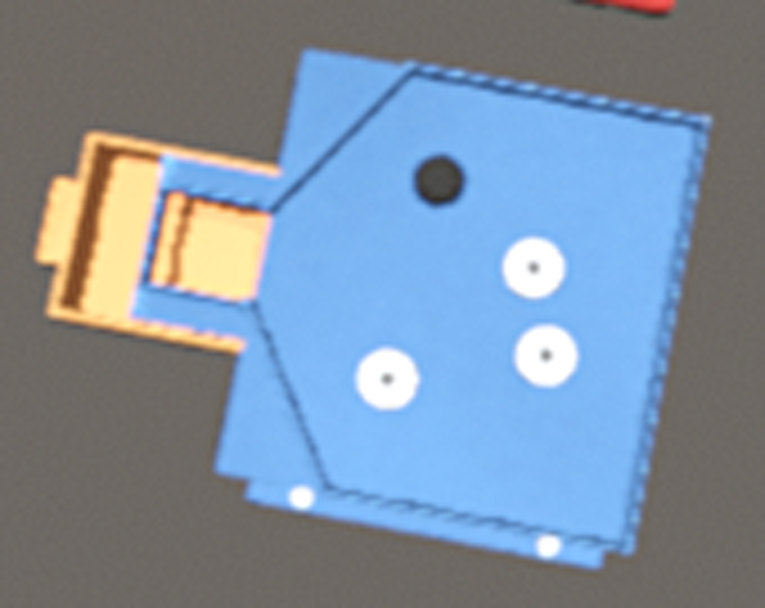

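View pics/scc.png

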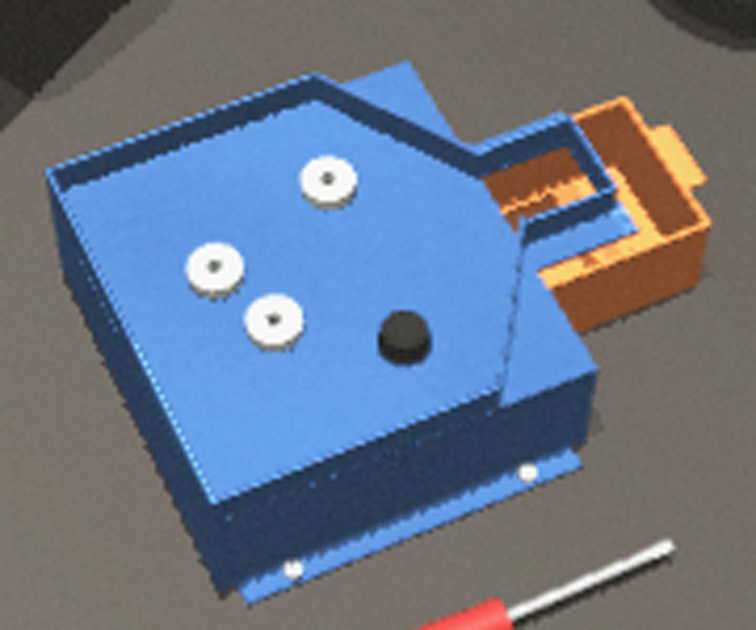

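Run:
```python
from h import *
T=manip.capture("top");S=manip.capture("scene")
def fit(c,P,x0,y0,f):
    P=np.array(P,float); uv=(P[:,2:]+.5)/f-.5+[x0,y0]
    W=plane(c,uv,.095)[:,:2]; L=P[:,:2]/1000
    lc,wc=L.mean(0),W.mean(0); H=(L-lc).T@(W-wc); U,s,Vt=np.linalg.svd(H); R=Vt.T@U.T
    t=wc-R@lc; print(np.degrees(np.arctan2(R[1,0],R[0,0])),t, ((W-t)@R-L)*1000); return R,t
fit(T,[[112,10,412,72],[-112,10,330,487],[22,70,272,210],[-22,70,257,300],[114,-149,708,122],[-114,-149,630,548]],215,205,4.5)
R,t=fit(S,[[-112,10,317,77],[22,70,522,225],[-22,70,478,158],[114,-149,212,500],[-114,-149,50,172],[112,10,500,388]],220,150,4.2)
for c,b in((T,(250,210,380,335)),(S,(225,160,365,300))):
    for f,z in((white,.085),(black,.091)):
        for x,y,a in blobs(c,b,f,40):
            X=plane(c,[[x,y]],z)[0]; print(X.round(4),((X[:2]-t)@R*1000).round(1),z)
print(manip.sense()["time_s"])
```

```text
-11.327639029513868 [0.5797108  0.06043158] [[-1.95608392  0.76296642]
 [ 1.12849768  0.25170397]
 [ 2.11261454 -1.30294936]
 [-1.626539   -3.21256039]
 [-1.26507553  1.20476835]
 [ 1.60658622  2.29607102]]
-11.735527983464006 [0.58102626 0.06314858] [[-0.72747553  0.57908674]
 [ 3.65365405 -1.46318134]
 [-2.48923051 -2.9214727 ]
 [-2.32279595  1.36573427]
 [ 1.20363731  0.65649587]
 [ 0.68221063  1.78333717]]
[0.5286 0.0636 0.085 ] [-51.4 -10.2] 0.085
[ 0.5402 -0.0196  0.085 ] [-23.2 -89.3] 0.085
[0.552 0.159 0.085] [-47.9  87.9] 0.085
[ 0.5864 -0.0135  0.085 ] [ 20.8 -74. ] 0.085
[0.5964 0.1545 0.085 ] [-3.5 92.6] 0.085
[0.6381 0.1594 0.085 ] [ 36.3 105.9] 0.085
[0.7993 0.0053 0.085 ] [225.5 -12.3] 0.085
[ 0.5849 -0.0134  0.085 ] [ 19.4 -74.2] 0.085
[ 0.539  -0.0196  0.085 ] [-24.3 -89.6] 0.085
[0.5271 0.0638 0.085 ] [-53.  -10.3] 0.085
[0.6426 0.0284 0.091 ] [ 67.3 -21.5] 0.091
[ 0.3704 -0.0196  0.091 ] [-189.4 -123.9] 0.091
0.35
```

```bash
cat >> h.py <<'E'
TH=np.radians(-11.5);TT=np.array([.5803,.0618]);RT=np.array([[np.cos(TH),-np.sin(TH)],[np.sin(TH),np.cos(TH)]])
def plan(x,y,head,z):
    """tray mm, deg clockwise from tray +y, TCP z mm"""
    s=manip.sense(); A=cv2.Rodrigues(s["tool_rot"])[0]; p=s["tool_pos"]
    cur=(p[:2]-TT)@RT*1000; zt=RT.T@A[:2,2]; ch=np.degrees(np.arctan2(zt[0],zt[1]))
    print("t %.2f now tray"%s["time_s"],cur.round(1),"head %.1f z %.1f w %.1f F"%(ch,p[2]*1000,s["grip_width"]*1000),s["contact_force"].round(1),"tilt",A[:,1].round(3))
    W=np.r_[TT+RT@np.array([x,y])/1000,z/1000]
    dh=np.radians(head-ch); print("rot about tool y: %.3f"%dh)
    print("shift now (before turn) mm",(A.T@(W-p)*1000).round(1))
    B=A@cv2.Rodrigues(np.array([0,dh,0]))[0]
    print("shift after turn mm",(B.T@(W-p)*1000).round(1))
def spots():
    T=manip.capture("top");S=manip.capture("scene")
    for n,c,b in(("top",T,(250,210,380,335)),("scene",S,(225,160,365,300))):
        for nm,f,z in(("sp",white,.085),("foot",black,.091)):
            for x,y,a in blobs(c,b,f,20):
                X=plane(c,[[x,y]],z)[0]; q=((X[:2]-TT)@RT*1000)
                if abs(q[0])<112 and -147<q[1]<80: print(n,nm,q.round(1),a)
    return T,S
E
python3 -c "
from h import *
plan(-77,-30,51,170)"
```

```text
t 0.35 now tray [-264.5 -612.6] head 56.2 z 239.2 w 85.4 F [-0.7 -0.1  0.1] tilt [-0.  0. -1.]
rot about tool y: -0.091
shift now (before turn) mm [-380.    69.3  479.7]
shift after turn mm [-334.7   69.3  512.3]
```

Call:
move_arm(
  translation=[
    [0, 0, 0],
    [-0.028, 0, 0.042],
    [-0.028, 0, 0.042],
    [-0.028, 0, 0.042],
    [-0.028, 0, 0.042],
    [-0.028, 0, 0.042],
    [-0.028, 0, 0.042],
    [-0.028, 0, 0.042],
    [-0.028, 0, 0.042],
    [-0.028, 0, 0.042],
    [-0.028, 0, 0.042],
    [-0.028, 0, 0.042],
  ],
  rotation=[
    [0, -0.09, 0],
    [0, 0, 0],
    [0, 0, 0],
    [0, 0, 0],
    [0, 0, 0],
    [0, 0, 0],
    [0, 0, 0],
    [0, 0, 0],
    [0, 0, 0],
    [0, 0, 0],
    [0, 0, 0],
    [0, 0, 0],
  ],
  claw=[0.62, 0.62, 0.62, 0.62, 0.62, 0.62, 0.62, 0.62, 0.62, 0.62, 0.62, 0.62],
)

```text
time_s: 1.55
tool_pos: [0.4652, -0.002, 0.2395]
tool_rot: [-1.398, 0.849, -0.85]
contact_force: [0.3, -1.9, 0.5]
grip_width: 0.016
```

```bash
python3 -c "
from h import *
plan(-77,-30,51,170)"
```

```text
t 1.55 now tray [-100.   -85.5] head 51.1 z 239.5 w 16.0 F [ 0.3 -1.9  0.5] tilt [ 0.001 -0.    -1.   ]
rot about tool y: -0.001
shift now (before turn) mm [-28.7  69.5  52.8]
shift after turn mm [-28.7  69.5  52.8]
```

Call:
move_arm(
  translation=[
    [-0.015, 0.02, 0.026],
    [-0.014, 0.025, 0.027],
    [0, 0.024, 0],
    [0, 0.03, 0],
    [0, 0.025, 0],
    [0, 0, 0],
    [0, 0, 0],
  ],
  rotation=[
    [0, 0, 0],
    [0, 0, 0],
    [0, 0, 0],
    [0, 0, 0],
    [0, 0, 0],
    [0, 0, 0],
    [0, 0, 0],
  ],
  claw=[0.62, 0.62, 0.62, 0.62, 0.62, 0.62, 0.62],
)

```text
time_s: 2.25
tool_pos: [0.4984, 0.0459, 0.1159]
tool_rot: [-1.399, 0.85, -0.85]
contact_force: [0.1, 0.6, 0.7]
grip_width: 0.0164
```

```bash
python3 -c "
from h import *
plan(-77,-30,51,88)
w=manip.capture('wrist');cv2.imwrite('pics/w1.png',w['img'][:,:,::-1])
s=manip.capture('scene');crop(s,200,120,380,270,4,'pics/s1.png')
o=-w['R'].T@w['t'];print(o)
"
```

```text
t 2.25 now tray [-77.1 -31.9] head 51.1 z 115.9 w 16.4 F [0.1 0.6 0.7] tilt [-0.  0. -1.]
rot about tool y: -0.001
shift now (before turn) mm [-1.4 27.9  1.3]
shift after turn mm [-1.4 27.9  1.3]
[0.56432    0.08161042 0.24918165]
```

View pics/w1.png

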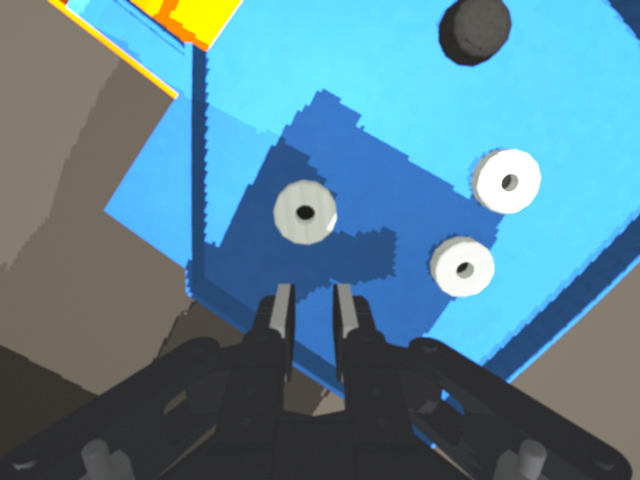

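View pics/s1.png

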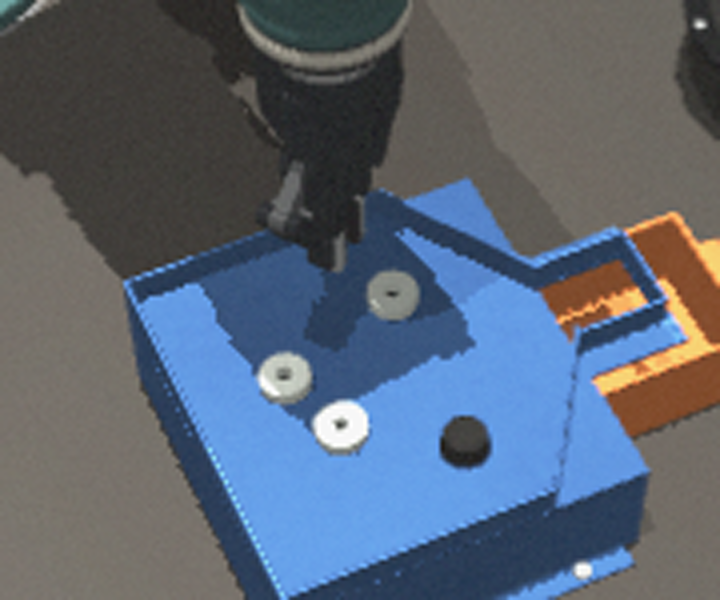

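Call:
move_arm(
  translation=[
    [-0.001, 0.01, 0],
    [0, 0.01, 0],
    [0, 0.004, 0],
    [0, 0, 0],
  ],
  rotation=[
    [0, 0, 0],
    [0, 0, 0],
    [0, 0, 0],
    [0, 0, 0],
  ],
  claw=[0.62, 0.62, 0.62, 0.62],
)

```text
time_s: 2.75
tool_pos: [0.4973, 0.0469, 0.0905]
tool_rot: [-1.399, 0.851, -0.849]
contact_force: [0.2, -0.8, -0.0]
grip_width: 0.0165
```

```bash
cat >> h.py <<'E'
def wr(name=None):
    w=manip.capture("wrist")
    if name: cv2.imwrite(name,w["img"][:,:,::-1])
    im=w["img"].astype(int); m=((im.max(2)-im.min(2)<45)&(im.min(2)>110)).astype(np.uint8)
    m[m>0]=255
    cs,_=cv2.findContours(m,cv2.RETR_EXTERNAL,cv2.CHAIN_APPROX_NONE)
    for k in cs:
        h=cv2.convexHull(k); a=cv2.contourArea(h)
        if a<800: continue
        (cx,cy),r=cv2.minEnclosingCircle(h); M=cv2.moments(h)
        X=plane(w,[[M["m10"]/M["m00"],M["m01"]/M["m00"]]],.082)[0]; q=(X[:2]-TT)@RT*1000
        if abs(q[0])<112 and -147<q[1]<125: print("wrist",q.round(1),"px %.0f %.0f r %.0f fill %.2f"%(cx,cy,r,a/(np.pi*r*r)))
E
python3 -c "
from h import *
plan(-77,-30,51,88)
wr('pics/w2.png')
s=manip.capture('scene');crop(s,200,120,380,270,4,'pics/s2.png')
"
```

```text
t 2.75 now tray [-78.3 -31.2] head 51.1 z 90.5 w 16.5 F [ 0.2 -0.8 -0. ] tilt [-0.001  0.    -1.   ]
rot about tool y: -0.001
shift now (before turn) mm [-0.1  2.5  1.8]
shift after turn mm [-0.1  2.5  1.8]
wrist [-26.9 -84.2] px 486 286 r 37 fill 0.89
wrist [-54.4  -6.5] px 307 226 r 38 fill 0.96
wrist [ 16.6 -69.7] px 539 189 r 42 fill 0.86
wrist [-82.7 104.5] px 18 130 r 127 fill 0.30
```

View pics/w2.png

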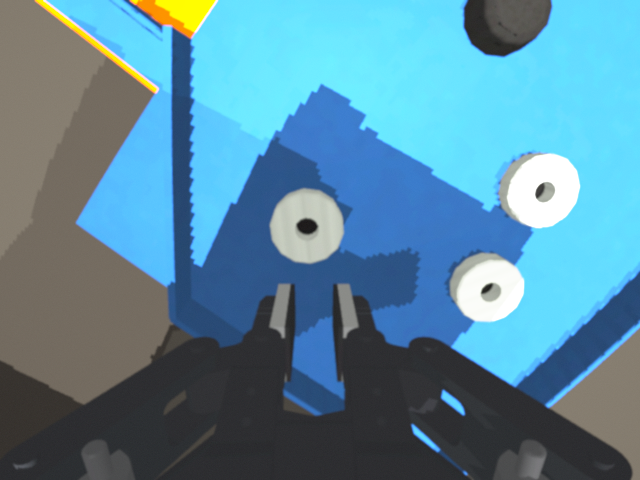

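View pics/s2.png

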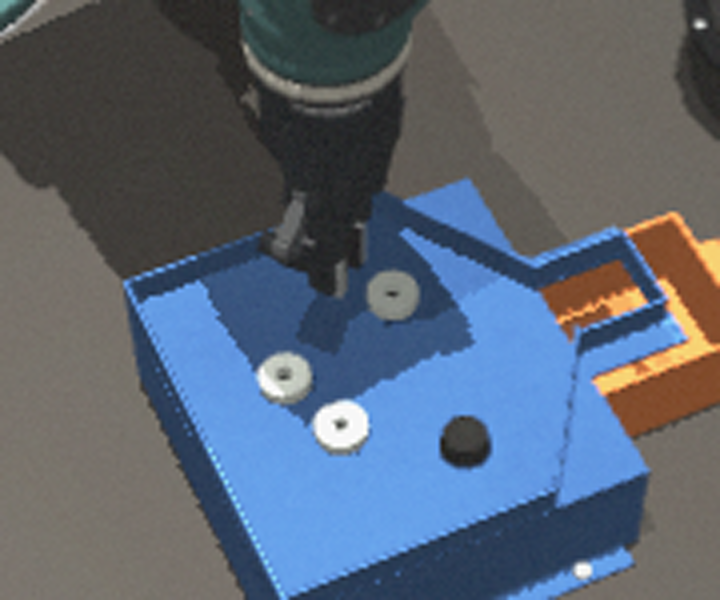

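Call:
move_arm(
  translation=[
    [-0.002, 0.003, 0],
    [0, 0.001, 0.004],
    [0, 0, 0.004],
    [0, 0, 0.006],
    [0, 0, 0.008],
    [0, 0, 0.008],
    [0, 0, 0.008],
    [0, 0, 0],
  ],
  rotation=[
    [0, 0, 0],
    [0, 0, 0],
    [0, 0, 0],
    [0, 0, 0],
    [0, 0, 0],
    [0, 0, 0],
    [0, 0, 0],
    [0, 0, 0],
  ],
  claw=[0.62, 0.62, 0.62, 0.62, 0.62, 0.62, 0.62, 0.62],
)

```text
time_s: 3.65
tool_pos: [0.5317, 0.0666, 0.0872]
tool_rot: [-1.398, 0.849, -0.85]
contact_force: [0.6, 0.1, 0.1]
grip_width: 0.0159
```

```bash
python3 -c "
from h import *
plan(-18,18,51,87)
wr('pics/w3.png')
spots()
"
```

```text
t 3.65 now tray [-48.6  -5. ] head 51.0 z 87.2 w 15.9 F [0.6 0.1 0.1] tilt [ 0.  0. -1.]
rot about tool y: -0.001
shift now (before turn) mm [ 1.3  0.2 38.2]
shift after turn mm [ 1.3  0.2 38.2]
wrist [-19.9 -82.5] px 483 362 r 32 fill 0.48
wrist [ 17.1 -69.1] px 530 280 r 38 fill 0.89
wrist [-30.3  11.4] px 314 251 r 37 fill 0.95
top sp [-91.4 -38.6] 234.0
top sp [-23.  -88.7] 143.5
top sp [-25.3  51.2] 745.0
top sp [ 21.1 -73.7] 145.0
scene sp [ 19.9 -73.4] 114.0
scene sp [-24.2 -88.2] 113.5
scene foot [ 67.7 -20.4] 50.0
scene foot [-94.3   3.3] 1097.0
```

View pics/w3.png

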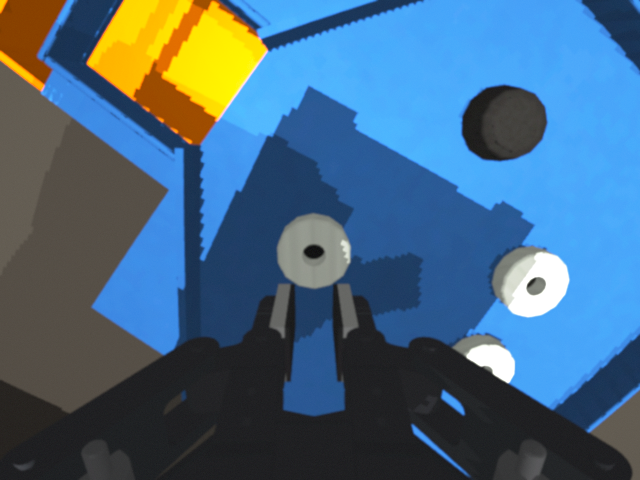

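```bash
python3 -c "
from h import *
w=manip.capture('wrist')
X=plane(w,[[267,44],[190,148]],.095);print(X,((X[:,:2]-TT)@RT*1000).round(1))
X=plane(w,[[480,128]],.076);print(((X[:,:2]-TT)@RT*1000).round(1))
crop(w,130,0,330,180,4,'pics/w3c.png')
"
```

```text
[[0.61049943 0.12574659 0.095     ]
 [0.56936245 0.13503138 0.095     ]] [[ 16.8  68.7]
 [-25.3  69.6]]
[[46.6 -9. ]]
```

View pics/w3c.png

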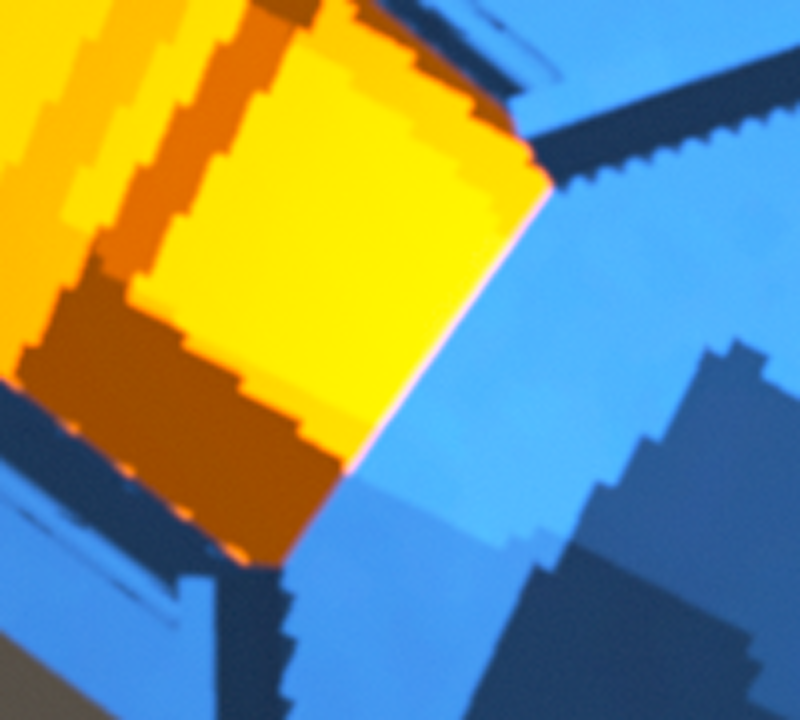

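```bash
python3 -c "
from h import *
w=manip.capture('wrist')
for z,P in((.075,[[268,46],[201.2,141]]),(.095,[[261.5,34],[183,144]])):
  X=plane(w,P,z);print(((X[:,:2]-TT)@RT*1000).round(1))
"
```

```text
[[ 17.9  72.1]
 [-25.7  71.9]]
[[ 18.1  71.8]
 [-25.8  72.2]]
```

```bash
cat >> h.py <<'E'
TT=TT+RT@np.array([-.0038,.002])
E
python3 -c "
from h import *
plan(-18.4,15,51,87)
"
```

```text
t 3.90 now tray [-45.9  -7.8] head 51.1 z 87.3 w 16.0 F [-0.  -0.2  0.9] tilt [-0.  0. -1.]
rot about tool y: -0.001
shift now (before turn) mm [-0.4  0.3 35.7]
shift after turn mm [-0.4  0.3 35.7]
```

Call:
move_arm(
  translation=[
    [0, 0, 0.005],
    [0, 0, 0.008],
    [0, 0, 0.008],
    [0, 0, 0.007],
    [0, 0, 0.005],
    [0, 0, 0.002],
    [0, 0, -0.01],
    [0, 0, -0.02],
    [0, 0, 0],
  ],
  rotation=[
    [0, 0, 0],
    [0, 0, 0],
    [0, 0, 0],
    [0, 0, 0],
    [0, 0, 0],
    [0, 0, 0],
    [0, 0, 0],
    [0, 0, 0],
    [0, 0, 0],
  ],
  claw=[0.62, 0.62, 0.62, 0.62, 0.62, 0.62, 0.62, 0.62, 0.62],
)

```text
time_s: 4.8
tool_pos: [0.5325, 0.0676, 0.0872]
tool_rot: [-1.399, 0.851, -0.849]
contact_force: [-0.4, -0.1, 0.0]
grip_width: 0.0157
```

```bash
python3 -c "
from h import *
wr('pics/w4.png')
plan(0,0,0,87)
"
```

```text
wrist [-15.8 -84.4] px 484 364 r 32 fill 0.47
wrist [ 20.9 -71.1] px 531 282 r 38 fill 0.88
wrist [-0.9 30.2] px 315 172 r 40 fill 0.96
t 4.85 now tray [-43.   -5.3] head 51.1 z 87.4 w 16.2 F [-0.5 -0.4 -0.4] tilt [-0.001  0.    -1.   ]
rot about tool y: -0.892
shift now (before turn) mm [22.9  0.4 36.7]
shift after turn mm [43.   0.4  5.3]
```

Call:
move_arm(
  translation=[
    [0, 0, 0],
    [0, 0, 0],
    [0, 0, 0],
    [0, 0, 0],
    [0, 0, 0],
    [0, 0, 0],
    [0, 0, 0],
    [0.02, 0, -0.003],
    [0.022, 0, 0],
    [0, 0, 0],
  ],
  rotation=[
    [0, -0.13, 0],
    [0, -0.13, 0],
    [0, -0.13, 0],
    [0, -0.13, 0],
    [0, -0.13, 0],
    [0, -0.12, 0],
    [0, -0.12, 0],
    [0, 0, 0],
    [0, 0, 0],
    [0, 0, 0],
  ],
  claw=[0.62, 0.62, 0.62, 0.62, 0.62, 0.62, 0.62, 0.62, 0.62, 0.62],
)

```text
time_s: 5.85
tool_pos: [0.578, 0.0565, 0.0873]
tool_rot: [-1.565, 0.158, -0.161]
contact_force: [-0.0, 0.3, -0.2]
grip_width: 0.0164
```

```bash
python3 -c "
from h import *
wr('pics/w5.png')
plan(-1,60,0,87)
"
```

```text
wrist [-1.3 30.6] px 308 221 r 39 fill 0.96
wrist [97.5 45. ] px 538 240 r 260 fill 0.32
t 5.90 now tray [ 1.1 -7.7] head 0.1 z 87.1 w 16.2 F [ 0.4  0.2 -0.2] tilt [ 0.  0. -1.]
rot about tool y: -0.002
shift now (before turn) mm [-2.2  0.1 67.6]
shift after turn mm [-2.1  0.1 67.7]
```

View pics/w5.png

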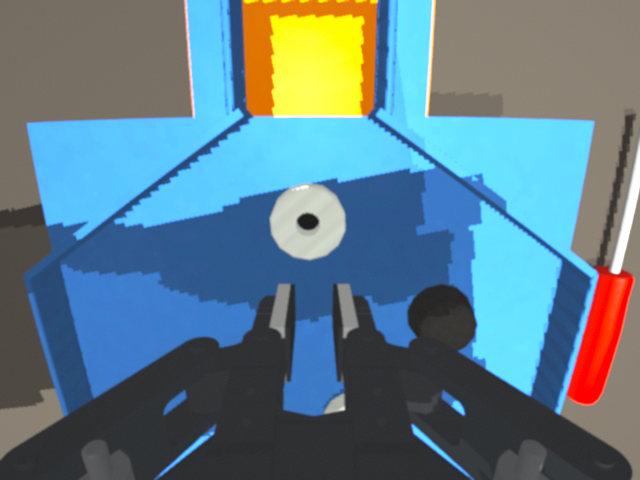

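Call:
move_arm(
  translation=[
    [-0.002, 0, 0.006],
    [0, 0, 0.006],
    [0, 0, 0.008],
    [0, 0, 0.008],
    [0, 0, 0.008],
    [0, 0, 0.008],
    [0, 0, 0.006],
    [0, 0, 0],
  ],
  rotation=[
    [0, 0, 0],
    [0, 0, 0],
    [0, 0, 0],
    [0, 0, 0],
    [0, 0, 0],
    [0, 0, 0],
    [0, 0, 0],
    [0, 0, 0],
  ],
  claw=[0.62, 0.62, 0.62, 0.62, 0.62, 0.62, 0.62, 0.62],
)

```text
time_s: 6.7
tool_pos: [0.5838, 0.1073, 0.0872]
tool_rot: [-1.565, 0.158, -0.158]
contact_force: [-0.0, 0.1, -1.1]
grip_width: 0.0163
```

```bash
python3 -c "
from h import *
wr('pics/w6.png')
plan(-1,57,0,87)
"
```

```text
wrist [-3.4 68.3] px 314 254 r 36 fill 0.93
t 6.75 now tray [-1.8 42.8] head 0.0 z 87.2 w 16.2 F [-0.1 -0.3 -0.2] tilt [-0.  0. -1.]
rot about tool y: -0.001
shift now (before turn) mm [ 0.8  0.2 14.2]
shift after turn mm [ 0.8  0.2 14.2]
```

View pics/w6.png

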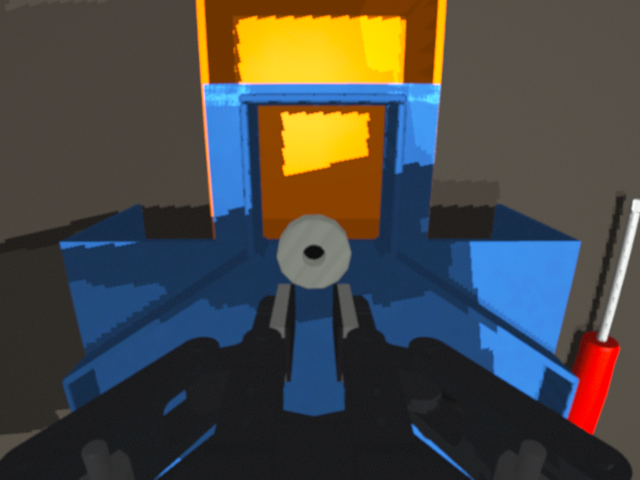

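Call:
move_arm(
  translation=[
    [0, 0, 0.004],
    [0, 0, 0.005],
    [0, 0, 0.005],
    [0, 0, 0],
    [0, 0, 0],
    [0, 0, -0.02],
    [0, 0, -0.02],
    [0, 0, 0],
  ],
  rotation=[
    [0, 0, 0],
    [0, 0, 0],
    [0, 0, 0],
    [0, 0, 0],
    [0, 0, 0],
    [0, 0, 0],
    [0, 0, 0],
    [0, 0, 0],
  ],
  claw=[0.62, 0.62, 0.62, 0.62, 0.62, 0.62, 0.62, 0.62],
)

```text
time_s: 7.55
tool_pos: [0.5781, 0.0792, 0.0873]
tool_rot: [-1.565, 0.16, -0.16]
contact_force: [0.2, 0.8, -0.8]
grip_width: 0.0165
```

```bash
python3 -c "
from h import *
wr('pics/w7.png')
plan(25,-104,-9,170)
"
```

```text
wrist [-3.1 95.6] px 314 108 r 29 fill 0.93
t 7.60 now tray [-1.7 15.6] head 0.2 z 87.4 w 16.2 F [-0.8 -0.2 -0.5] tilt [ 0. -0. -1.]
rot about tool y: -0.160
shift now (before turn) mm [  27.   -82.6 -119.5]
shift after turn mm [   7.7  -82.6 -122.3]
```

View pics/w7.png

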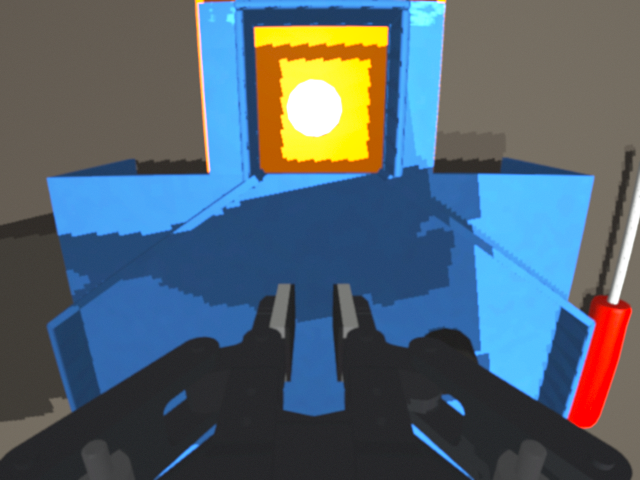

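Call:
move_arm(
  translation=[
    [0, -0.025, 0],
    [0, -0.025, 0],
    [0, 0, -0.02],
    [0.009, 0, -0.035],
    [0.009, 0, -0.035],
    [0.009, 0, -0.036],
    [0, 0, 0],
    [0, 0, 0],
    [0, 0, 0],
  ],
  rotation=[
    [0, 0, 0],
    [0, 0, 0],
    [0, 0, 0],
    [0, 0, 0],
    [0, 0, 0],
    [0, 0, 0],
    [0, -0.08, 0],
    [0, -0.08, 0],
    [0, 0, 0],
  ],
  claw=[0.62, 0.62, 0.62, 0.62, 0.62, 0.62, 0.62, 0.62, 0.62],
)

```text
time_s: 8.5
tool_pos: [0.5798, -0.0477, 0.1373]
tool_rot: [-1.57, 0.032, -0.032]
contact_force: [0.5, 0.7, 0.2]
grip_width: 0.0164
```

```bash
python3 -c "
from h import *
wr('pics/w8.png')
plan(26,-108,-10,87)
T,S=spots()
crop(T,215,205,385,340,4.5,'pics/t8.png')
"
```

```text
wrist [-23.1 -87.4] px 233 213 r 29 fill 0.96
wrist [ 20.6 -72.8] px 319 199 r 29 fill 0.96
t 8.55 now tray [  25.1 -109.2] head -9.0 z 137.3 w 16.2 F [ 0.8 -1.  -0.7] tilt [ 0.  0. -1.]
rot about tool y: -0.017
shift now (before turn) mm [ 1.  50.3  1. ]
shift after turn mm [ 1.  50.3  1. ]
top sp [ 27.5 -44.9] 253.0
top sp [  69.8 -112.7] 33.5
top foot [ 55.9 -14. ] 21.0
scene foot [ 67.6 -21.2] 77.0
scene foot [-68.5 -75.5] 1518.0
```

View pics/w8.png

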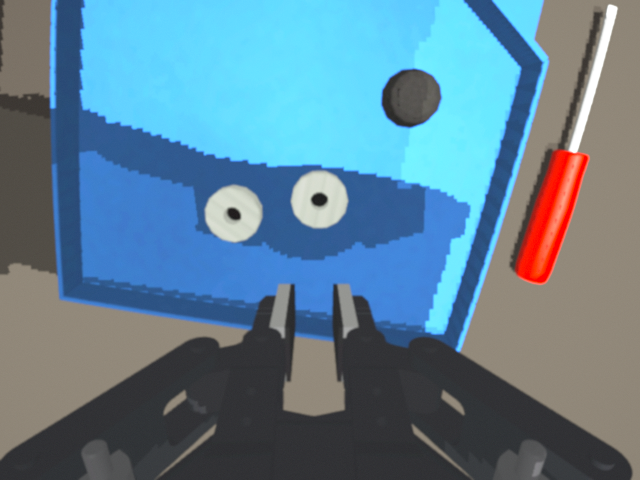

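Call:
move_arm(
  translation=[
    [0, 0.02, 0],
    [0.001, 0.02, 0.001],
    [0, 0.01, 0],
    [0, 0, 0],
    [0, 0, 0.005],
    [0, 0, 0.005],
    [0, 0, 0.006],
    [0, 0, 0.008],
    [0, 0, 0.008],
    [0, 0, 0],
  ],
  rotation=[
    [0, -0.02, 0],
    [0, 0, 0],
    [0, 0, 0],
    [0, 0, 0],
    [0, 0, 0],
    [0, 0, 0],
    [0, 0, 0],
    [0, 0, 0],
    [0, 0, 0],
    [0, 0, 0],
  ],
  claw=[0.62, 0.62, 0.62, 0.62, 0.62, 0.62, 0.62, 0.62, 0.62, 0.62],
)

```text
time_s: 9.65
tool_pos: [0.5814, -0.0137, 0.0874]
tool_rot: [-1.571, 0.016, -0.017]
contact_force: [-0.2, -0.6, -0.3]
grip_width: 0.0163
```

```bash
python3 -c "
from h import *
wr('pics/w9.png')
plan(4,10,-10,87)
"
```

```text
wrist [-23. -86.] px 214 314 r 36 fill 0.91
wrist [ 13.8 -50.3] px 314 251 r 38 fill 0.96
t 9.70 now tray [ 20.  -76.3] head -10.3 z 87.4 w 16.1 F [ 0.4 -0.5  0.1] tilt [ 0.  0. -1.]
rot about tool y: 0.005
shift now (before turn) mm [-0.3  0.4 87.8]
shift after turn mm [-0.8  0.4 87.8]
```

View pics/w9.png

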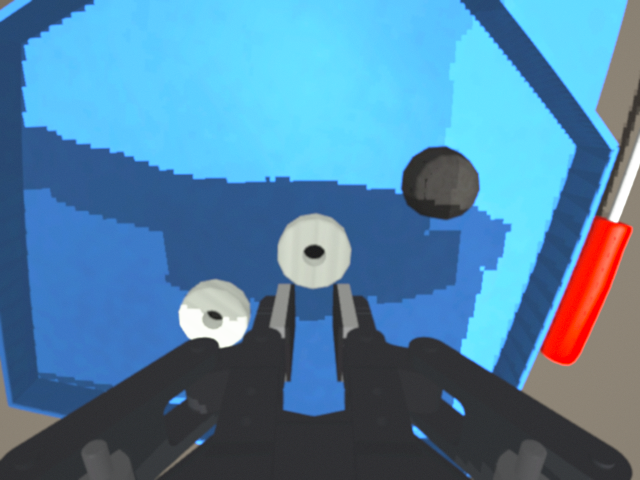

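Call:
move_arm(
  translation=[
    [0, 0, 0.006],
    [0, 0, 0.01],
    [0, 0, 0.01],
    [0, 0, 0.01],
    [0, 0, 0.01],
    [0, 0, 0.01],
    [0, 0, 0.01],
    [0, 0, 0.008],
    [0, 0, 0.006],
    [0, 0, 0.003],
    [0, 0, -0.015],
    [0, 0, 0],
  ],
  rotation=[
    [0, 0, 0],
    [0, 0, 0],
    [0, 0, 0],
    [0, 0, 0],
    [0, 0, 0],
    [0, 0, 0],
    [0, 0, 0],
    [0, 0, 0],
    [0, 0, 0],
    [0, 0, 0],
    [0, 0, 0],
    [0, 0, 0],
  ],
  claw=[0.62, 0.62, 0.62, 0.62, 0.62, 0.62, 0.62, 0.62, 0.62, 0.62, 0.62, 0.62],
)

```text
time_s: 10.9
tool_pos: [0.5829, 0.0514, 0.0873]
tool_rot: [-1.571, 0.018, -0.018]
contact_force: [0.4, 0.2, -0.6]
grip_width: 0.016
```

```bash
python3 -c "
from h import *
wr('pics/w10.png')
plan(-1,-8,0,87)
"
```

```text
wrist [-0.7 29.5] px 313 213 r 39 fill 0.96
wrist [-4.3 86.3] px 331 56 r 30 fill 0.92
wrist [96.8 56.1] px 559 240 r 253 fill 0.31
t 10.95 now tray [  8.3 -11.2] head -10.2 z 87.3 w 16.0 F [-0.1  0.3  0.2] tilt [ 0. -0. -1.]
rot about tool y: 0.177
shift now (before turn) mm [-8.6  0.3  4.8]
shift after turn mm [-9.3  0.3  3.2]
```

View pics/w10.png

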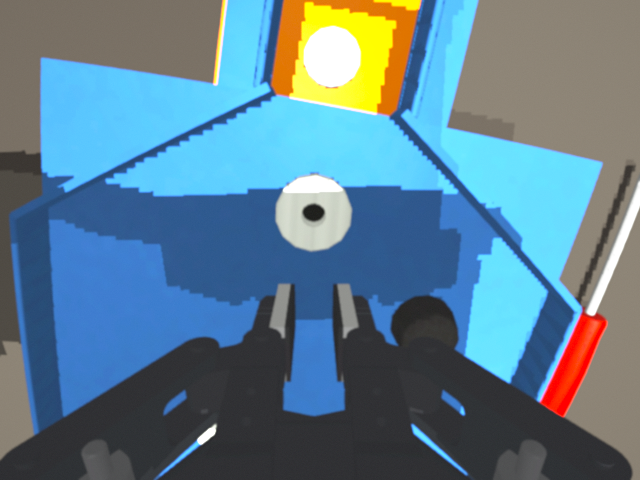

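Call:
move_arm(
  translation=[
    [-0.004, 0, 0],
    [-0.005, 0, 0],
    [0, 0, 0],
    [0, 0, 0.006],
    [0, 0, 0.006],
    [0, 0, 0.008],
    [0, 0, 0.008],
    [0, 0, 0.008],
    [0, 0, 0.008],
    [0, 0, 0.006],
    [0, 0, 0.003],
    [0, 0, 0],
  ],
  rotation=[
    [0, 0.09, 0],
    [0, 0.087, 0],
    [0, 0, 0],
    [0, 0, 0],
    [0, 0, 0],
    [0, 0, 0],
    [0, 0, 0],
    [0, 0, 0],
    [0, 0, 0],
    [0, 0, 0],
    [0, 0, 0],
    [0, 0, 0],
  ],
  claw=[0.62, 0.62, 0.62, 0.62, 0.62, 0.62, 0.62, 0.62, 0.62, 0.62, 0.62, 0.62],
)

```text
time_s: 12.15
tool_pos: [0.5844, 0.1061, 0.0872]
tool_rot: [-1.565, 0.156, -0.156]
contact_force: [0.3, -0.2, -0.2]
grip_width: 0.0161
```

```bash
python3 -c "
from h import *
wr('pics/w11.png')
plan(-1,57,0,87)
"
```

```text
wrist [-2.7 67.2] px 313 254 r 36 fill 0.94
wrist [ -3.  105.1] px 313 158 r 27 fill 0.94
t 12.20 now tray [-1.  41.9] head -0.1 z 87.2 w 16.2 F [-0.5  0.6  0.8] tilt [-0.  0. -1.]
rot about tool y: 0.002
shift now (before turn) mm [ 0.   0.2 15.1]
shift after turn mm [-0.   0.2 15.1]
```

View pics/w11.png

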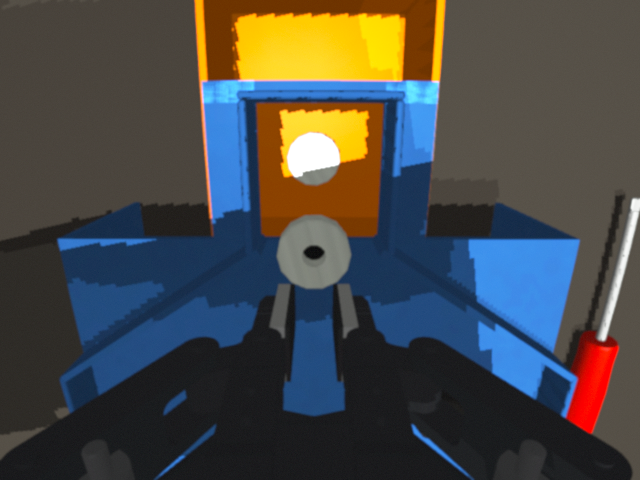

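Disc at (313,254) is centred in the gate; one already in the bin at (313,158). Finish the push and go back for the last one.

Call:
move_arm(
  translation=[
    [0, 0, 0.005],
    [0, 0, 0.005],
    [0, 0, 0.005],
    [0, 0, 0],
    [0, 0, 0],
    [0, 0, -0.02],
    [0, 0, -0.02],
    [0, 0, 0],
  ],
  rotation=[
    [0, 0, 0],
    [0, 0, 0],
    [0, 0, 0],
    [0, 0, 0],
    [0, 0, 0],
    [0, 0, 0],
    [0, 0, 0],
    [0, 0, 0],
  ],
  claw=[0.62, 0.62, 0.62, 0.62, 0.62, 0.62, 0.62, 0.62],
)

```text
time_s: 13.0
tool_pos: [0.5791, 0.0794, 0.0873]
tool_rot: [-1.566, 0.158, -0.157]
contact_force: [0.6, -0.2, -0.3]
grip_width: 0.016
```

```bash
python3 -c "
from h import *
wr('pics/w12.png')
plan(-29,-121,11,137)
"
```

```text
wrist [-2.6 89.9] px 314 124 r 44 fill 0.68
t 13.05 now tray [-0.9 16. ] head -0.0 z 87.3 w 16.5 F [0.6 0.5 0.5] tilt [-0.  0. -1.]
rot about tool y: 0.192
shift now (before turn) mm [ -28.2  -49.7 -137. ]
shift after turn mm [  -1.5  -49.7 -139.8]
```

View pics/w12.png

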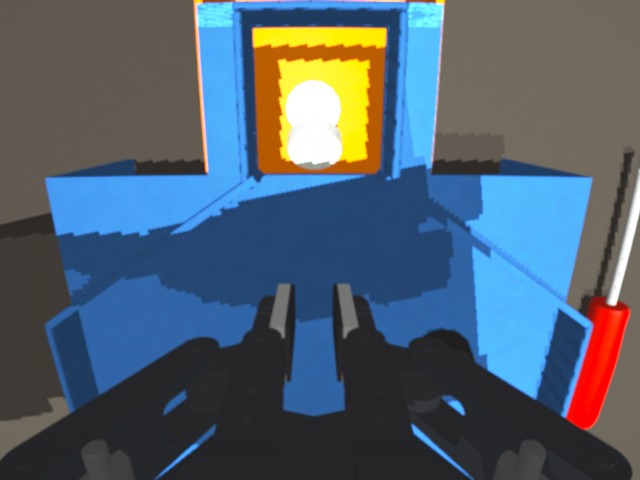

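Call:
move_arm(
  translation=[
    [0, -0.025, 0],
    [0, -0.025, 0],
    [0, 0, -0.02],
    [-0.009, 0, -0.039],
    [-0.009, 0, -0.039],
    [-0.01, 0, -0.038],
    [0, 0, 0],
    [0, 0, 0],
    [0, 0, 0],
  ],
  rotation=[
    [0, 0, 0],
    [0, 0, 0],
    [0, 0, 0],
    [0, 0, 0],
    [0, 0, 0],
    [0, 0, 0],
    [0, 0.1, 0],
    [0, 0.09, 0],
    [0, 0, 0],
  ],
  claw=[0.62, 0.62, 0.62, 0.62, 0.62, 0.62, 0.62, 0.62, 0.62],
)

```text
time_s: 13.95
tool_pos: [0.5253, -0.0465, 0.1374]
tool_rot: [-1.549, 0.306, -0.307]
contact_force: [-1.1, 1.0, 0.2]
grip_width: 0.0164
```

```bash
python3 -c "
from h import *
wr('pics/w13.png')
plan(-29.5,-120,11,87)
"
```

```text
wrist [-23.5 -87.7] px 315 207 r 29 fill 0.96
wrist [ 100.9 -140.5] px 603 240 r 242 fill 0.39
t 14.00 now tray [ -28.5 -118.9] head 10.7 z 137.4 w 16.4 F [-0.3 -0.9 -0.3] tilt [ 0.  0. -1.]
rot about tool y: 0.006
shift now (before turn) mm [-0.7 50.4 -1.3]
shift after turn mm [-0.7 50.4 -1.3]
```

View pics/w13.png

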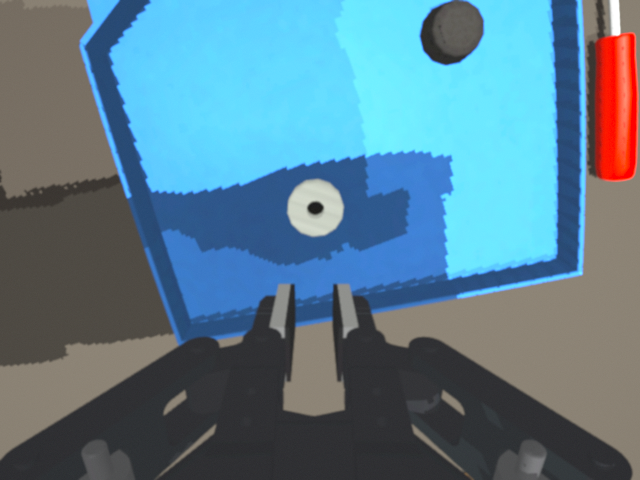

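Call:
move_arm(
  translation=[
    [-0.001, 0.02, -0.001],
    [0, 0.02, -0.001],
    [0, 0.01, 0],
    [0, 0, 0],
    [0, 0, 0.005],
    [0, 0, 0.005],
    [0, 0, 0.006],
    [0, 0, 0.008],
    [0, 0, 0.008],
    [0, 0, 0.008],
    [0, 0, 0.006],
    [0, 0, 0],
  ],
  rotation=[
    [0, 0, 0],
    [0, 0, 0],
    [0, 0, 0],
    [0, 0, 0],
    [0, 0, 0],
    [0, 0, 0],
    [0, 0, 0],
    [0, 0, 0],
    [0, 0, 0],
    [0, 0, 0],
    [0, 0, 0],
    [0, 0, 0],
  ],
  claw=[0.62, 0.62, 0.62, 0.62, 0.62, 0.62, 0.62, 0.62, 0.62, 0.62, 0.62, 0.62],
)

```text
time_s: 15.2
tool_pos: [0.5411, -0.0048, 0.0872]
tool_rot: [-1.549, 0.305, -0.304]
contact_force: [-0.7, -0.1, 0.2]
grip_width: 0.0163
```

```bash
python3 -c "
from h import *
wr('pics/w14.png')
plan(-5,6.5,11,87)
"
```

```text
wrist [-18.2 -49.7] px 314 251 r 38 fill 0.96
t 15.25 now tray [-21.4 -75.4] head 10.7 z 87.2 w 16.4 F [-1.2 -0.3 -0.3] tilt [-0. -0. -1.]
rot about tool y: 0.004
shift now (before turn) mm [ 0.8  0.2 83.6]
shift after turn mm [ 0.5  0.2 83.6]
```

View pics/w14.png

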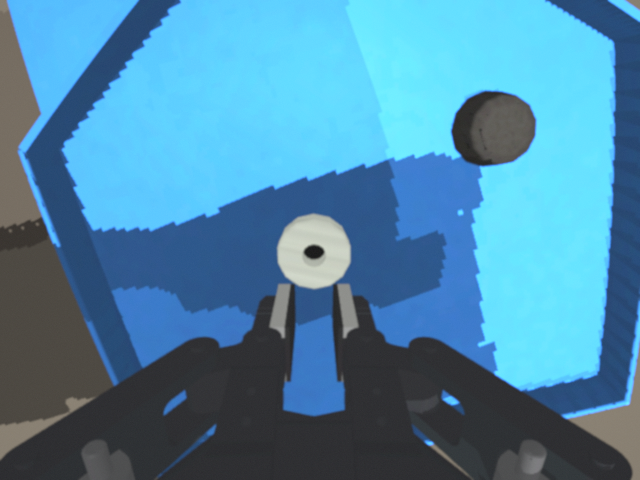

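Call:
move_arm(
  translation=[
    [0, 0, 0.006],
    [0, 0, 0.01],
    [0, 0, 0.01],
    [0, 0, 0.01],
    [0, 0, 0.01],
    [0, 0, 0.01],
    [0, 0, 0.01],
    [0, 0, 0.008],
    [0, 0, 0.006],
    [0, 0, 0.003],
    [0, 0, -0.015],
    [0, 0, 0],
  ],
  rotation=[
    [0, 0, 0],
    [0, 0, 0],
    [0, 0, 0],
    [0, 0, 0],
    [0, 0, 0],
    [0, 0, 0],
    [0, 0, 0],
    [0, 0, 0],
    [0, 0, 0],
    [0, 0, 0],
    [0, 0, 0],
    [0, 0, 0],
  ],
  claw=[0.62, 0.62, 0.62, 0.62, 0.62, 0.62, 0.62, 0.62, 0.62, 0.62, 0.62, 0.62],
)

```text
time_s: 16.45
tool_pos: [0.5659, 0.056, 0.0872]
tool_rot: [-1.55, 0.306, -0.305]
contact_force: [0.3, 0.8, 0.1]
grip_width: 0.0164
```

```bash
python3 -c "
from h import *
wr('pics/w15.png')
plan(-1.5,-8,0,87)
"
```

```text
wrist [-2.9 30.5] px 314 212 r 39 fill 0.95
wrist [ 1.1 81.2] px 304 77 r 53 fill 0.58
wrist [90.7 64.8] px 525 101 r 152 fill 0.43
wrist [-83.5 120. ] px 60 20 r 63 fill 0.27
t 16.50 now tray [ -8.9 -10.2] head 10.9 z 87.3 w 16.2 F [-0.1 -1.3 -0.7] tilt [-0. -0. -1.]
rot about tool y: -0.190
shift now (before turn) mm [6.9 0.3 3.5]
shift after turn mm [7.4 0.3 2.2]
```

Call:
move_arm(
  translation=[
    [0.004, 0, 0],
    [0.003, 0, 0],
    [0, 0, 0],
    [0, 0, 0.006],
    [0, 0, 0.006],
    [0, 0, 0.008],
    [0, 0, 0.008],
    [0, 0, 0.008],
    [0, 0, 0.008],
    [0, 0, 0.006],
    [0, 0, 0.002],
    [0, 0, 0],
  ],
  rotation=[
    [0, -0.1, 0],
    [0, -0.09, 0],
    [0, 0, 0],
    [0, 0, 0],
    [0, 0, 0],
    [0, 0, 0],
    [0, 0, 0],
    [0, 0, 0],
    [0, 0, 0],
    [0, 0, 0],
    [0, 0, 0],
    [0, 0, 0],
  ],
  claw=[0.62, 0.62, 0.62, 0.62, 0.62, 0.62, 0.62, 0.62, 0.62, 0.62, 0.62, 0.62],
)

```text
time_s: 17.7
tool_pos: [0.5835, 0.1063, 0.0872]
tool_rot: [-1.565, 0.156, -0.156]
contact_force: [-0.4, 0.1, 0.1]
grip_width: 0.0161
```

```bash
python3 -c "
from h import *
wr('pics/w16.png')
plan(-1,57,0,87)
"
```

```text
wrist [-3.6 67.1] px 313 253 r 36 fill 0.94
wrist [-3.  99.3] px 315 173 r 41 fill 0.69
t 17.75 now tray [-1.9 42. ] head -0.1 z 87.2 w 16.1 F [-0.1  0.3  0.8] tilt [-0. -0. -1.]
rot about tool y: 0.002
shift now (before turn) mm [ 0.9  0.2 15. ]
shift after turn mm [ 0.9  0.2 15. ]
```

View pics/w16.png

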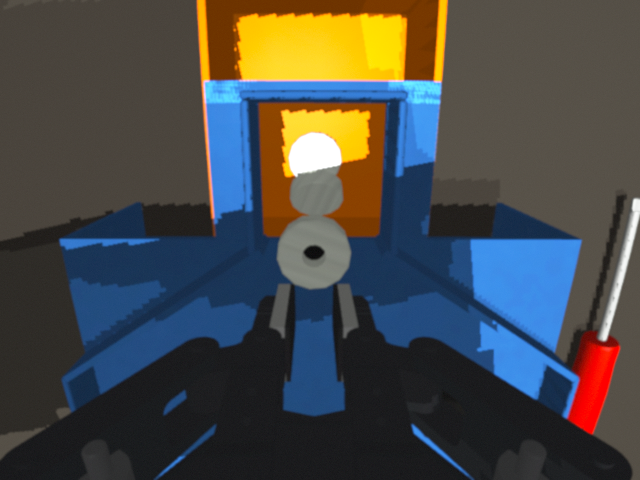

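Call:
move_arm(
  translation=[
    [0, 0, 0.005],
    [0, 0, 0.005],
    [0, 0, 0.005],
    [0, 0, 0],
    [0, 0, 0],
    [0, 0, -0.02],
    [0, 0, -0.02],
    [0, 0, 0],
  ],
  rotation=[
    [0, 0, 0],
    [0, 0, 0],
    [0, 0, 0],
    [0, 0, 0],
    [0, 0, 0],
    [0, 0, 0],
    [0, 0, 0],
    [0, 0, 0],
  ],
  claw=[0.62, 0.62, 0.62, 0.62, 0.62, 0.62, 0.62, 0.62],
)

```text
time_s: 18.55
tool_pos: [0.5782, 0.0798, 0.0873]
tool_rot: [-1.565, 0.158, -0.157]
contact_force: [0.3, 0.7, 0.1]
grip_width: 0.0164
```

Call:
move_arm(
  translation=[
    [0, -0.025, 0],
    [0, -0.03, 0],
    [0, -0.03, 0],
    [0, -0.03, -0.04],
    [0, 0, -0.04],
    [0, 0, -0.04],
    [0, 0, -0.04],
    [0, 0, 0],
  ],
  rotation=[
    [0, 0, 0],
    [0, 0, 0],
    [0, 0, 0],
    [0, 0, 0],
    [0, 0, 0],
    [0, 0, 0],
    [0, 0, 0],
    [0, 0, 0],
  ],
  claw=[0.62, 0.62, 0.62, 0.62, 0.62, 0.62, 0.62, 0.62],
)

```text
time_s: 19.35
tool_pos: [0.5464, -0.0787, 0.2024]
tool_rot: [-1.566, 0.159, -0.159]
contact_force: [0.0, 0.0, -0.3]
grip_width: 0.0161
```

```bash
python3 -c "
from h import *
w=manip.capture('wrist');cv2.imwrite('pics/w17.png',w['img'][:,:,::-1])
T,S=spots()
crop(S,200,120,400,270,4,'pics/s17.png');crop(T,215,180,385,315,4.5,'pics/t17.png')
plan(0,0,0,200)
"
```

```text
top sp [ -17.1 -114.1] 322.0
scene foot [ 71.5 -22. ] 48.5
t 19.50 now tray [  -1.5 -142.6] head -0.1 z 202.3 w 16.2 F [0.5 0.5 0.1] tilt [ 0.  0. -1.]
rot about tool y: 0.001
shift now (before turn) mm [  1.7   2.4 142.6]
shift after turn mm [  1.5   2.4 142.6]
```

View pics/w17.png

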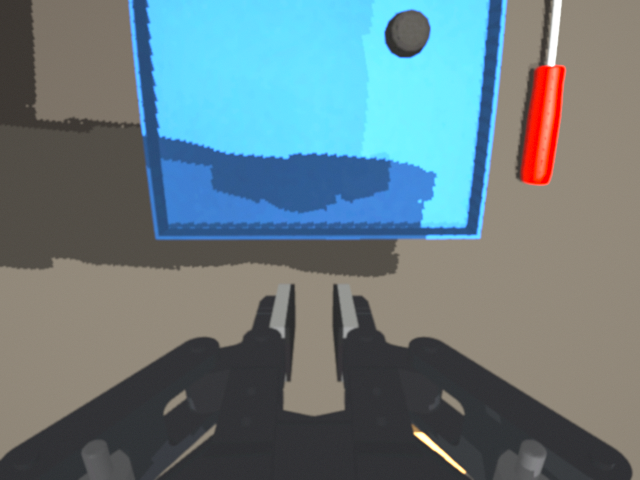

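View pics/s17.png

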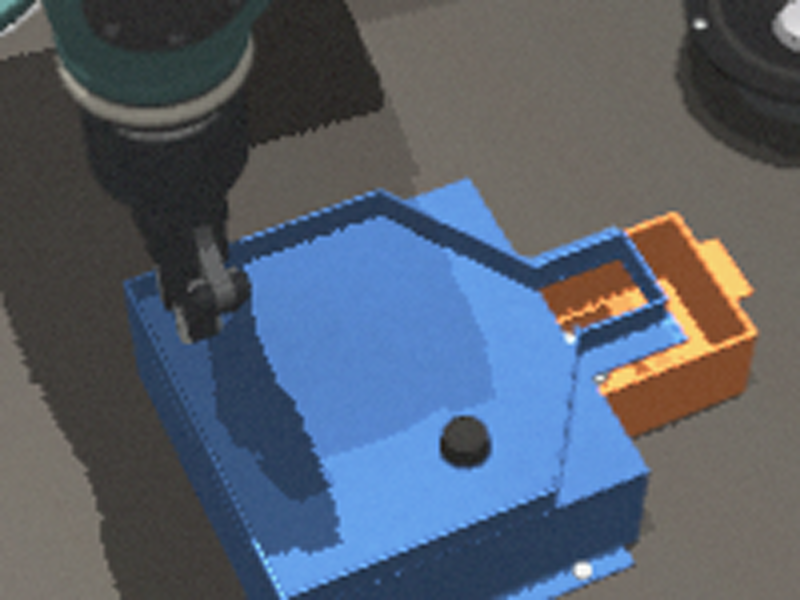

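View pics/t17.png

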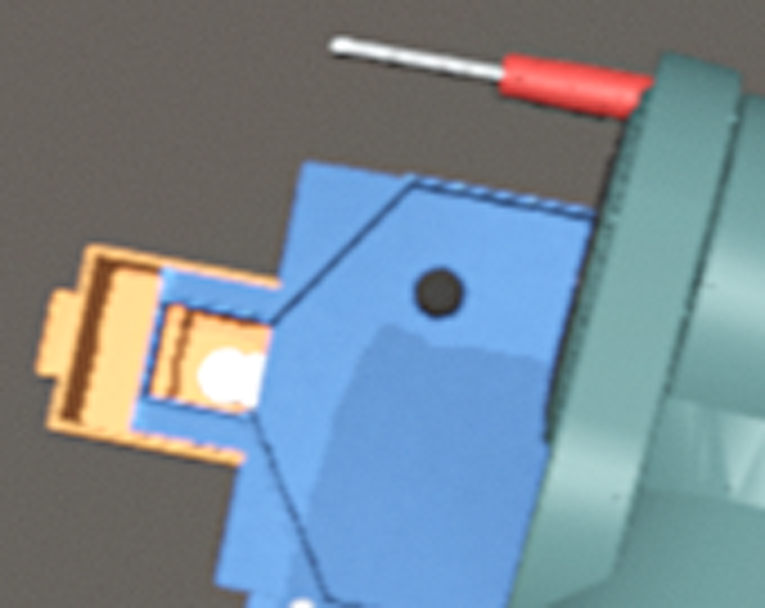

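Call:
move_arm(
  translation=[
    [0, 0, 0.03],
    [0, 0, 0.04],
    [0, 0, 0.04],
    [0, 0, 0.04],
    [0, 0, 0.03],
    [0, 0, 0],
  ],
  rotation=[
    [0, 0, 0],
    [0, 0, 0],
    [0, 0, 0],
    [0, 0, 0],
    [0, 0, 0],
    [0, 0, 0],
  ],
  claw=[0.62, 0.62, 0.62, 0.62, 0.62, 0.62],
)

```text
time_s: 20.1
tool_pos: [0.5826, 0.1058, 0.202]
tool_rot: [-1.565, 0.152, -0.152]
contact_force: [-0.3, -1.1, -0.1]
grip_width: 0.0165
```

```bash
python3 -c "
from h import *
w=manip.capture('wrist');crop(w,200,40,440,240,3.3,'pics/w18.png')
plan(0,0,0,200)
"
```

```text
t 20.15 now tray [-2.6 39.8] head -0.3 z 202.0 w 16.2 F [-0.1 -0.4 -0.5] tilt [-0.  0. -1.]
rot about tool y: 0.006
shift now (before turn) mm [  2.3   2.  -39.8]
shift after turn mm [  2.6   2.  -39.8]
```

View pics/w18.png

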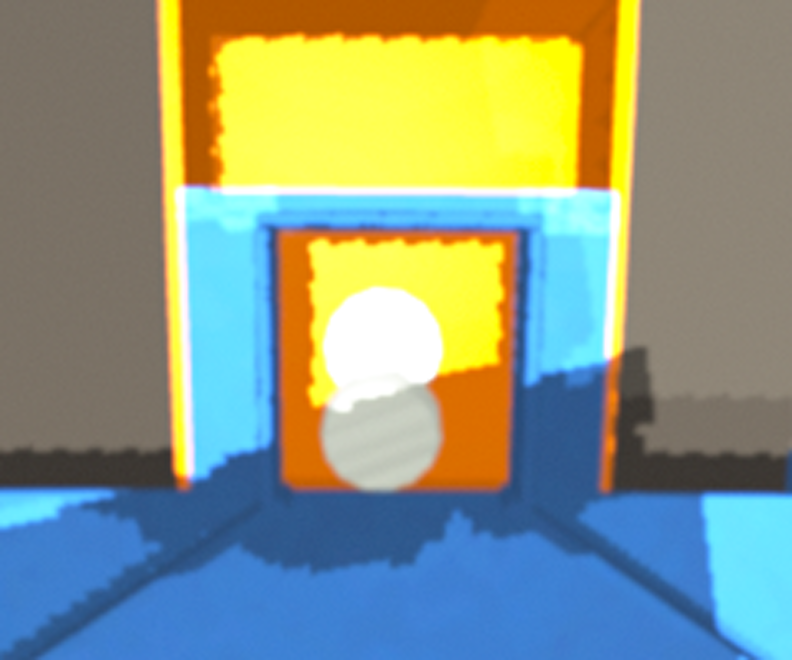

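```bash
python3 -c "
from h import *
S=manip.capture('scene');crop(S,325,180,385,225,13,'pics/s19.png')
"
```

```text
(no output)
```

View pics/s19.png

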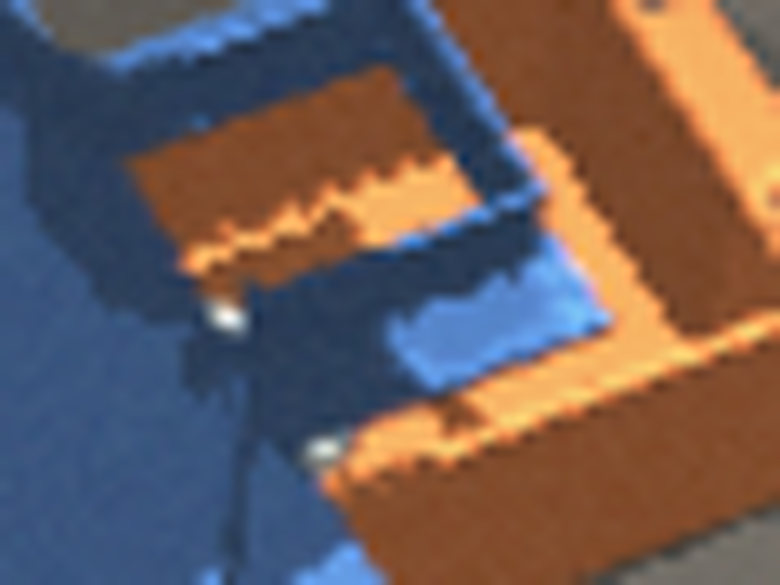

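Call:
move_arm(
  translation=[
    [0, 0, 0.03],
    [0, 0, 0.03],
    [0, -0.01, 0.03],
    [0, 0, 0.01],
    [0, 0, 0],
  ],
  rotation=[
    [0, 0, 0],
    [0, 0, 0],
    [0, 0, 0],
    [0, 0, 0],
    [0, 0, 0],
  ],
  claw=[0.62, 0.62, 0.62, 0.62, 0.62],
)

```text
time_s: 20.7
tool_pos: [0.6024, 0.1996, 0.212]
tool_rot: [-1.565, 0.155, -0.155]
contact_force: [-0.5, 0.1, 0.2]
grip_width: 0.0164
```

```bash
python3 -c "
from h import *
w=manip.capture('wrist');crop(w,180,180,460,400,2.8,'pics/w20.png')
cv2.imwrite('pics/w20f.png',w['img'][:,:,::-1])
plan(0,0,0,200)
"
```

```text
t 20.75 now tray [ -2.1 136.5] head -0.1 z 211.9 w 16.4 F [-0.7 -0.6  0.2] tilt [-0. -0. -1.]
rot about tool y: 0.002
shift now (before turn) mm [   1.8   12.  -136.5]
shift after turn mm [   2.1   12.  -136.5]
```

View pics/w20f.png

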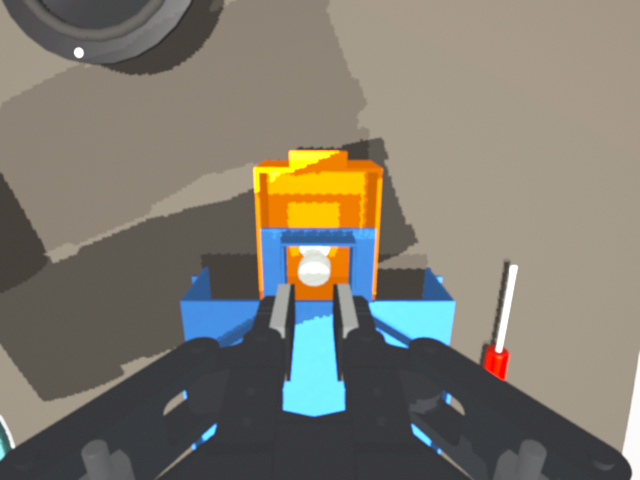

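Run:
```python
from h import *
w=manip.capture('wrist');s=manip.sense()
def TP(p,r):
    M=np.eye(4);M[:3,:3]=cv2.Rodrigues(np.array(r,float))[0];M[:3,3]=p;return M
C=np.eye(4);C[:3,:3]=w['R'];C[:3,3]=w['t']   # world->cam
X=C@TP(s['tool_pos'],s['tool_rot'])           # tool->cam
def cam(p,r):
    M=X@np.linalg.inv(TP(p,r));return dict(camera_matrix=w['camera_matrix'],k1=w['k1'],R=M[:3,:3],t=M[:3,3])
def tri(*v):
    A=np.zeros((3,3));b=np.zeros(3)
    for c,uv in v:
        o,d=ray(c,[uv]);d=d[0]/np.linalg.norm(d[0]);P=np.eye(3)-np.outer(d,d);A+=P;b+=P@o
    x=np.linalg.solve(A,b);print((RT.T@(x[:2]-TT)*1000).round(1),x[2].round(4))
P18=cam([0.5826,.1058,.202],[-1.565,.152,-.152])
P12=cam([.5791,.0794,.0873],[-1.566,.158,-.157])
P16=cam([.5835,.1063,.0872],[-1.565,.156,-.156])
tri((P18,(315.8,170.9)),(w,(314,268)))
tri((P12,(314,145)),(P16,(316.5,191)))
tri((P12,(313,106)),(P16,(315,158)))
for c,r,n in((P18,18.3,'18near'),(P16,27,'16near2')):
    print(n,'range',w['camera_matrix'][0,0]*.015/r, -c['R'].T@c['t'])
crop(w,270,220,360,310,6.5,'pics/w21.png')
```

```text
[-3.1 76.9] 0.0196
[-2.2 78.1] 0.0014
[-3.  99.4] 0.0172
18near range 0.2998549543966117 [0.59574149 0.18150421 0.33534618]
16near2 range 0.20323502464659238 [0.59703056 0.18197413 0.22052434]
```

View pics/w21.png

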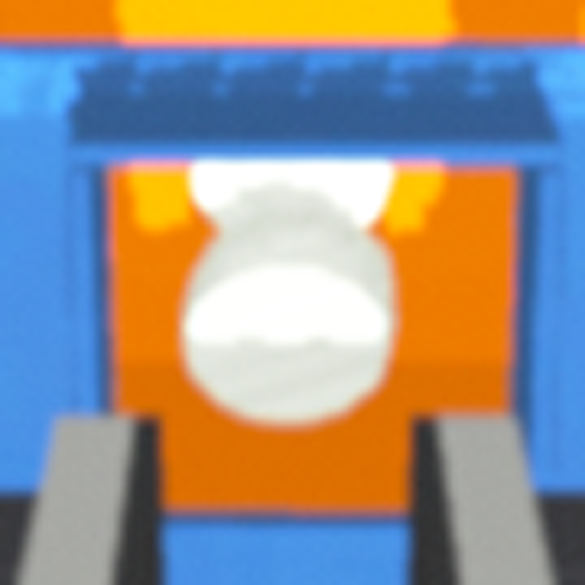

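Call:
move_arm(
  translation=[
    [0, 0, -0.03],
    [0, 0, -0.04],
    [0, 0, -0.03],
    [0, 0.03, -0.01],
    [0, 0.04, 0],
    [0, 0.025, 0],
    [0, 0, 0],
  ],
  rotation=[
    [0, 0, 0],
    [0, 0, 0],
    [0, 0, 0],
    [0, 0, 0],
    [0, 0, 0],
    [0, 0, 0],
    [0, 0, 0],
  ],
  claw=[0.62, 0.62, 0.62, 0.62, 0.62, 0.62, 0.62],
)

```text
time_s: 21.5
tool_pos: [0.5782, 0.0898, 0.1145]
tool_rot: [-1.566, 0.162, -0.153]
contact_force: [-0.6, -0.1, 1.3]
grip_width: 0.0163
```

```bash
python3 -c "
from h import *
w=manip.capture('wrist');crop(w,240,60,400,200,5,'pics/w22.png')
im=cv2.imread('pics/w12.png');cv2.imwrite('pics/w12c.png',cv2.resize(im[20:180,240:400],None,fx=3.6,fy=3.6,interpolation=cv2.INTER_CUBIC))
plan(0,0,0,200)
"
```

```text
t 21.55 now tray [-2.7 25.6] head -0.0 z 116.6 w 15.7 F [-0.5 -0.7  1.1] tilt [-0.003 -0.    -1.   ]
rot about tool y: 0.000
shift now (before turn) mm [  2.5 -83.3 -25.7]
shift after turn mm [  2.5 -83.3 -25.7]
```

View pics/w22.png

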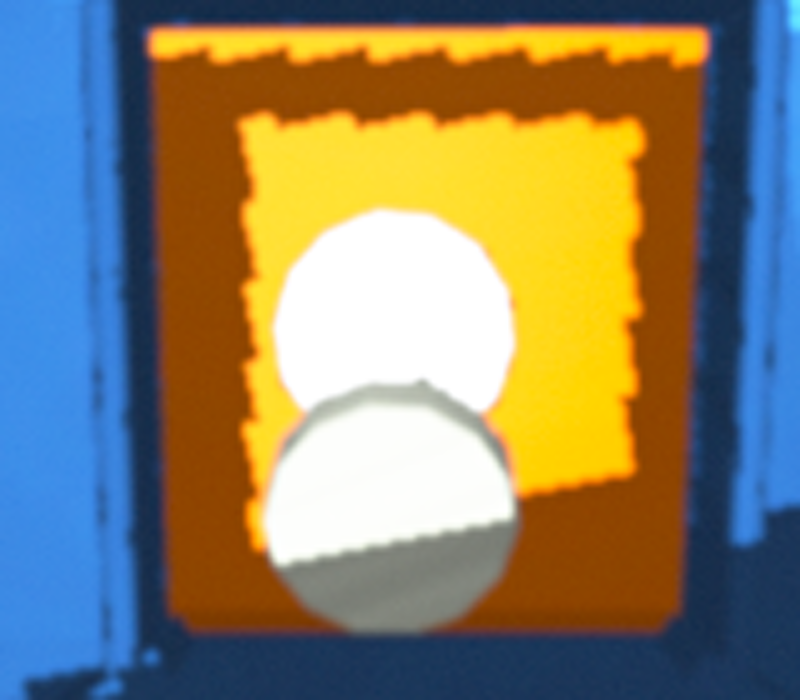

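View pics/w12c.png

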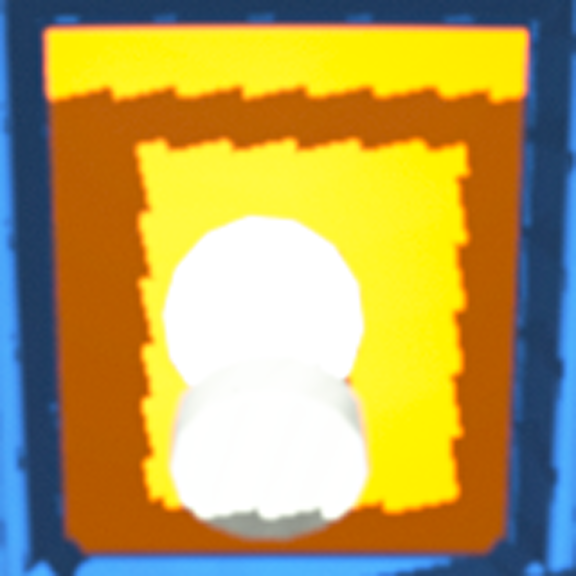

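```bash
python3 -c "
from h import *
S=manip.capture('scene')
for z in(.01,.03,.05,.06,.075): print(z,(((plane(S,[[342.2,204.3],[349.8,214.6]],z)[:,:2]-TT)@RT)*1000).round(1).tolist())
crop(S,325,180,385,225,13,'pics/s23.png')
"
```

```text
0.01 [[-21.1, 95.5], [13.6, 98.2]]
0.03 [[-8.8, 87.8], [25.3, 90.5]]
0.05 [[3.5, 80.2], [37.1, 82.8]]
0.06 [[9.7, 76.4], [42.9, 79.0]]
0.075 [[19.0, 70.7], [51.7, 73.2]]
```

View pics/s23.png

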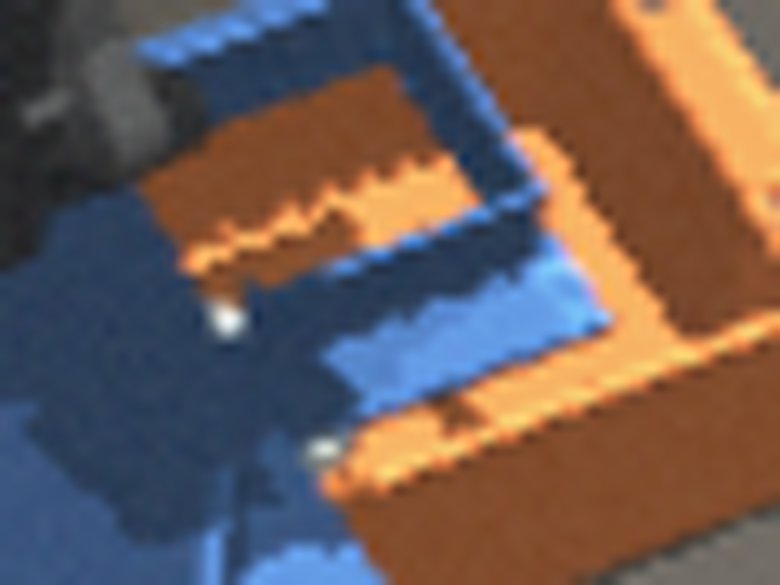

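Call:
move_arm(
  translation=[
    [0, -0.03, 0],
    [0, -0.04, 0],
    [0, -0.04, -0.03],
    [0, 0, -0.04],
    [0, 0, -0.04],
    [0, 0, 0],
    [0, 0, 0],
  ],
  rotation=[
    [0, 0, 0],
    [0, 0, 0],
    [0, 0, 0],
    [0, 0, 0],
    [0, 0, 0],
    [0, 0, 0],
    [0, 0, 0],
  ],
  claw=[0.62, 0.62, 0.62, 0.62, 0.62, 0.62, 0.62],
)

```text
time_s: 22.3
tool_pos: [0.559, -0.0174, 0.229]
tool_rot: [-1.565, 0.156, -0.16]
contact_force: [-0.4, -0.1, 0.8]
grip_width: 0.0163
```

```bash
python3 -c "
from h import *
plan(0,0,0,200)
S=manip.capture('scene');a=cv2.imread('pics/scene0.png')[:,:,::-1].astype(int)
d=(abs(S['img']-a).max(2)>50)
for n,b in(('ring',(78,300,168,385)),('speaker',(365,95,440,160)),('driver',(292,272,388,324))): print(n,d[b[1]:b[3],b[0]:b[2]].sum())
manip.finish_job()"
```

```text
t 22.30 now tray [ -1.2 -83.9] head 0.0 z 229.0 w 16.3 F [-0.4 -0.1  0.8] tilt [ 0.002 -0.    -1.   ]
rot about tool y: -0.000
shift now (before turn) mm [ 1.1 29.  83.9]
shift after turn mm [ 1.2 29.  83.9]
ring 0
speaker 0
driver 0
the job is handed in; nothing more can be done
```

I swept the three spacers one at a time along the deck with the half-closed fingertips and through the gate, several seconds apart. I handed the job in at about 22 s, with the arm raised clear of everything.

**Spacers:** The last wrist pictures show one lying flat in the bin and a second, higher one in front of it. The third is no longer visible: it should be the tilted disc seen there earlier, now under that second disc. The deck is empty of spacers. The visible near disc triangulates to about 20 mm above the bench, well under the 60 mm limit.

**Foot:** It still stands on the deck. It reads about (68 to 71, -22) mm in the tray frame, against (67, -21) mm at the start.

**Ring, speaker and screwdriver:** The scene camera shows no changed pixels over any of them.

**Disagreements between measurements:**
- **Cameras:** The fixed cameras and the wrist camera disagreed on the tray's position by about 4 mm. I shifted the tray frame to the gate as the wrist camera saw it, and the sweeps then ran true.
- **Second disc's height:** It triangulated to about 1 mm, which is too low for a tilted disc, so that single figure is not reliable.

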